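# Drive the brass insert out of its housing with the ejector rod

## Robot

A 7-joint arm with a two-finger parallel gripper is mounted at the origin on a cart in front of the work surface, level with it; the furniture and walls round the work are solid. World frame = base frame: x ahead of the robot, y to its left, z up, the work surface at z = 0. Lengths are in mm, angles in rad, forces in N, time in s.
With the tool pointing down it reaches from about 425 to 875 mm from the base axis. Payload 4.7 kg.
Tool frame: the origin (TCP) lies at the very end of the fingers, on their centre line; the grasp point (between the pads) lies 19 mm behind it; z points along the fingers, y is the line along which they close (so a half turn about z gives the same grasp; the last joint's range is limited). The gripper opens to 85 mm and grips with 20 to 120 N. Pads are 22 mm wide; open, the fingers measure 114 mm over their backs; the gripper's body (76 mm by 85 mm) begins 54 mm behind the grasp point. The pads swing forward as they close: fully open they stand 13 mm farther back than shut.
Start: joints at [-1.087, 0.321, -0.07, 1.45, 0.023, 1.371, -0.057], TCP at [294.289, 579.585, 231.349] pointing down, gripper open.
Joint ranges: [-2.86, 2.86], [-0.3, 2.09], [-1.38, 1.24], [0.06, 2.45], [-1.56, 4.7], [0.09, 2.05], [-2.69, 2.69]. Speed limits (rad/s): [2.57, 2.57, 3.14, 3.14, 3.14, 3.14, 3.14].

## Interface

Orientations are given as a rotation vector (axis times angle).
In Python, from bench import get_state, camera, calibration, hand_in gives the robot as it stands.
- The arm moves only by the shell command python3 -m handwheel 'ROWS' [FORCE]. ROWS is a JSON object of lists of equal length, an entry for each row: "hand": the opening, from 0 (shut) to 1 (fully open); "delta_pos": the shift along the tool's x, y, z in mm, a list of three; "turn": the turn, a rotation vector about the tool's x, y, z in degrees, a list of three. A call has 1 to 8 rows; each row is the pose to reach, as a shift and turn from the pose commanded when the call began, along the tool's axes at that moment; what a row does not reach only later rows make up. A row lasts 1/12 s, in which the tool goes at most 41.7 mm and 7.16 degrees, less where a joint would pass 70% of its speed; a pose out of reach is approached as far as the arm can. A call with a gripper value outside its range is refused whole. The fingers move at their own pace and stop on an object; FORCE is the grip in N (left out, the last holds). Time passes only in rows, so rows that repeat a pose let the fingers close. It gives the time, the measured TCP pose, the force, the opening and the grip force at its end, in the units of the state.
- get_state(): the state, without advancing time (a new reading comes with each control period).
- camera(name): name is "scene" or "side" or "wrist"; returns the picture (480x640x3 uint8, red, green, blue); there is no depth.
- calibration(name): a dict with "fx", "fy", "cx", "cy" (pixels), "origin" and "orientation" of the camera in the world. Camera axes: x right, y down, z forward; pixel columns grow to the right and rows downward; lengths in mm; the calibration is good to about 2 mm. The wrist camera is an equidistant fisheye: a pixel r from the principal point sees the ray r / f radians off the axis. A picture is of the moment at which its call begins: read the wrist's pose just before it. calibration takes no time and is no camera call; for the wrist camera it gives the pose at the moment of the call.
- hand_in(): hands the job in; it is judged then, once.
The state is a dict: "t": time; "joints": joint angles; "qd": joint speeds; "tau": joint torques, N m; "eef_pos": TCP position; "ee_rot": TCP orientation; "ft_force": force on the tool from outside, world axes, zero at the start; "torque": the same for the moment, N m; "gripper_width": finger opening in mm; "grip_force": force on a finger pad.
Only numpy, scipy, OpenCV 4.12 (cv2) and the standard library are available. Lean on these libraries where they do the work, as an engineer would, in place of code of your own. Each camera call takes 0.05 s, during which the arm holds its last target. There are 200 camera calls.

## Task

Take the red-handled ejector rod from its stand, feel its tip gently into the bore in the top of the blue housing, and push the seated brass insert down and out until it rests firmly on the black landing pad below. Stop as soon as you feel it land, never press hard on the jig, then stand the rod back upright in its stand, collar fully down. Leave everything else on the bench alone.

Things in the scene. Friction and masses are not known exactly. Their poses are not given: they have to be found in the camera images.
- rod_grip (a point): centre of the ejector rod's red square handle, 20 x 20 mm across (flat sides along this frame's x and y), 42 mm tall, z up along the rod. Below it a brass collar 24 mm in diameter, 6 mm thick (underside 27 mm below this point), then a round steel shank 10 mm in diameter, 46 mm long. 0.12 kg, loose, standing in the stand at the start
- rod_tip (a point): centre of the flat lower end of the rod's shank, 73 mm below rod_grip; its edge is slightly rounded. z up along the rod
- stand_mouth (a point): centre of the top rim of the rod's stand, a grey post 44 mm square with a round bore of 15 mm, rim 53 mm above the bench, on a round metal foot 68 mm in diameter; fixed. The rod's collar rests on this rim while its shank hangs in the bore, tip 46 mm below this point
- jig: push-out jig, fixed; origin at the centre of its underside, z up, y along its two grey rails (100 mm in y, 84 mm in x). On the rails a blue housing, 44 mm in y, top face 68 mm above the bench, with a vertical 13 mm bore through its centre, is firmly clamped. Under it a black landing pad, top 18 mm above the bench
- rail_mid (a point): middle of the rails at the height of the housing's top face (68 mm above the bench), axes as the jig. The bore is centred in x, but the housing was clamped anywhere within 6 mm either side of this point in y; that place is not measured: find the bore by feel or by sight
- insert (a joint): travel (m) of the brass insert (18 mm in diameter, 14 mm tall) straight down: 0 seated, its top 14 mm below the housing's top face; 0.022 landed on the pad (hard stop), wholly out, its top 36 mm below that face. Begins 0 to 3 mm down. Tight: about 7 N moves it, plus 1 N at 12 mm/s; stays where left
- reel_mid (a point): centre, half-way up, of a loose blue solder reel, 56 mm in diameter, 36 mm tall; a bystander
- stick_mid (a point): centre of a loose black memory stick, 18 x 51 x 9 mm, lying flat; a bystander
Things that resemble listed ones, but are neither listed nor needed, are in the scene too. What is meant by the part that bears rod_grip is not purple, and is the larger of those in its own colour.

How it is judged (in metres and radians):
On the way, in this order (a step that is already met when the one before it is completed fails the run):
1. the rod's tip is at least 6 mm down the bore (z of rod_tip in the frame of jig between 0.02 and 0.062 m and x of rod_tip in the frame of jig between -0.004 and 0.004 m and y of rod_tip in the frame of jig between -0.01 and 0.01 m), for 0.1 s.
2. the insert is driven out on to the pad by the rod (value of joint insert above 0.021 m and z of rod_tip in the frame of jig below 0.036 m), for 0.05 s.
At the end, for the whole second after the job is handed in: the insert rests on the landing pad (travel over 21 of 22 mm) and the rod stands released in its stand: collar down on the rim within 2 mm, upright within 0.08 rad, handle centred within 6 mm (value of joint insert above 0.021 m and z of rod_tip in the frame of stand_mouth below -0.044 m and horizontal distance between rod_grip and stand_mouth below 0.006 m and angle between rod_grip's own z axis and vertical below 0.08 rad); the robot touches nothing.
It fails at once if the rod presses on the jig, housing or insert with more than 40 N (contact force between rod and jig above 40 N).
It fails at once if the gripper or arm pushes on the jig with more than 5 N (contact force between any of the fingers, the arm and jig above 5 N).
It fails at once if the solder reel or the memory stick is moved by more than 20 mm (distance of any of reel_mid, stick_mid from where it was at the start of the episode above 0.02 m).
It also fails if it takes over 54 s, if anything falls off the work surface, if the arm or the gripper's body presses on something with over 40 N, if the wrist force passes 120 N, or if a joint passes its speed limit or range.

## Working session

There is one attempt and no reset: what is moved stays moved. The work goes in short steps, Python scripts to look and compute and a shell command to move; the robot and the scene stay as the last step left them, time stands still between calls to the robot, and variables do not carry over. Pictures are saved under pics/ and viewed, at most 10 in all, crops included, and the job is handed in when it is done.

```bash
ls; mkdir -p pics; python3 - <<'E'
from bench import *
import cv2,json
print(get_state())
for n in ("scene","side"):
    print(n,calibration(n)); cv2.imwrite(f"pics/{n}0.png",camera(n)[:,:,::-1])
E
```

```text
pics
{'t': 0.0, 'joints': array([-1.08688758,  0.32180492, -0.0700628 ,  1.45168268,  0.02261044,
        1.37080329, -0.05688776]), 'qd': array([ 0.00077366,  0.00210266, -0.00093903,  0.00039618, -0.0002882 ,
        0.00101428, -0.00026582]), 'tau': array([ 3.83987563e-04, -4.93581212e+01, -3.81765431e-01, -3.14327288e+01,
        1.31956668e-02,  1.15668876e-02,  2.54436958e-05]), 'eef_pos': array([294.07900994, 579.0612145 , 230.23122354]), 'ee_rot': array([-7.31091311e-01, -3.05499978e+00,  2.95740577e-03]), 'ft_force': array([-0.71339498, -0.44065347,  0.30556276]), 'torque': array([ 0.0178858 ,  0.05293712, -0.00991187]), 'grip_force': 0.0, 'gripper_width': 85.64412285933719}
scene {'fx': 573.2277567006186, 'fy': 573.2277567006186, 'cx': 319.3692524982081, 'cy': 237.7282463918048, 'origin': array([ 196.9857973 , -298.96661512,  783.70905365]), 'orientation': array([-2.31448041,  0.89481825, -0.33701188])}
side {'fx': 501.4692280786396, 'fy': 501.4692280786396, 'cx': 326.06783958626943, 'cy': 241.65387686314506, 'origin': array([-131.13106681,  401.56206361,  438.34910973]), 'orientation': array([-1.27144807,  1.8423504 , -1.18202562])}
```

View pics/scene0.png

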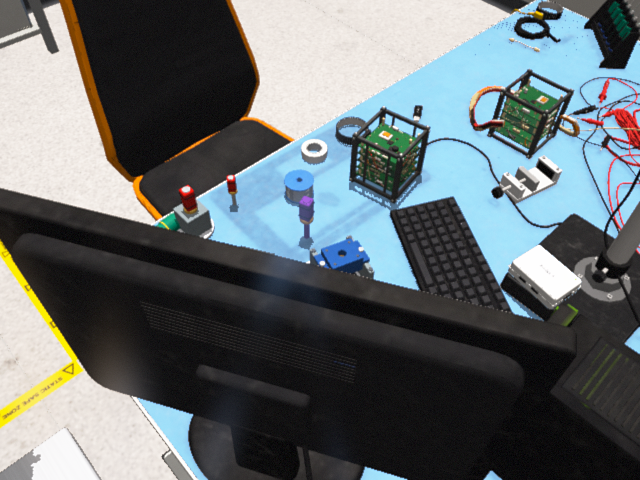

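View pics/side0.png

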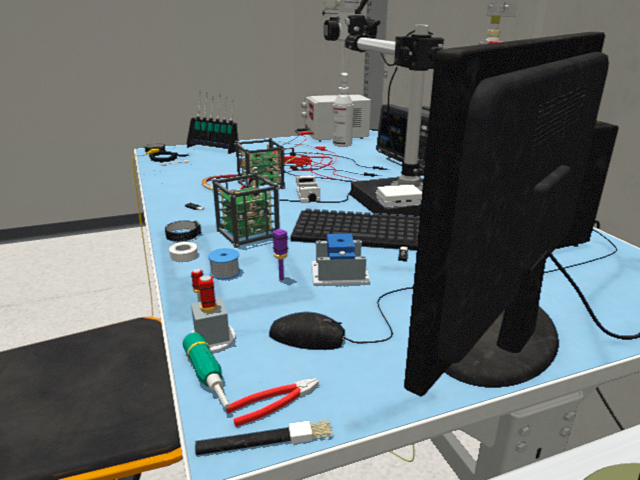

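The scene view shows the red rod in its grey stand at (188,197) and the smaller red decoy at (232,184). The purple decoy is at (306,208), the blue housing with its bore at (342,253), and the reel at (299,183). In the side view, the rod is at (207,293) and the housing top at (341,241). The monitor stands near the jig.

```bash
cat > h.py <<'E'
import numpy as np, cv2
from bench import *
from scipy.spatial.transform import Rotation as R
def ray(n,u,v,c=None):
    c=c or calibration(n); x=(u-c['cx'])/c['fx'];y=(v-c['cy'])/c['fy']
    if n=='wrist':
        r=np.hypot(x,y); s=np.sin(r)/r if r>0 else 1; d=np.array([x*s,y*s,np.cos(r)])
    else: d=np.array([x,y,1.])
    return np.array(c['origin']),R.from_rotvec(c['orientation']).apply(d/np.linalg.norm(d))
def plane(n,u,v,z,c=None):
    o,d=ray(n,u,v,c); return o+d*(z-o[2])/d[2]
def tri(a,b):
    (o,d),(p,e)=a,b; s=np.linalg.lstsq(np.c_[d,-e],p-o,rcond=None)[0]
    q,r=o+d*s[0],p+e*s[1]; return (q+r)/2,np.linalg.norm(q-r)
def blobs(im,lo,hi,amin=20):
    h=cv2.cvtColor(im,cv2.COLOR_RGB2HSV); m=cv2.inRange(h,lo,hi)
    if lo[0]==0: m|=cv2.inRange(h,(172,)+tuple(lo[1:]),(180,)+tuple(hi[1:]))
    n,l,s,c=cv2.connectedComponentsWithStats(m)
    return [(s[i].tolist(),c[i].round(1).tolist()) for i in range(1,n) if s[i][4]>=amin]
E
python3 - <<'E'
from h import *
for n in ("scene","side"):
    im=cv2.imread(f"pics/{n}0.png")[:,:,::-1].copy()
    print(n,"red",[b for b in blobs(im,(0,150,60),(6,255,255)) if b[0][0]<300]); print("blue",blobs(im,(105,150,40),(118,255,255),60))
    print(R.from_rotvec(calibration(n)['orientation']).apply([0,0,1]))
for nm,a,b,z in (("rod",(188,197),(207,293),80),("hous",(342,253),(341,241),68),("small",(232,184),(197,281),60),("purple",(306,208),(280,240),80),("reeltop",(299,180),(224,256),36)):
    print(nm,*tri(ray("scene",*a),ray("side",*b)),plane("scene",*a,z),plane("side",*b,z))
for nm,b in (("mouse",(307,330)),("chip",(193,206)),("stick?",(403,254)),("monfoot",(470,350)),("brush",(260,440))): print(nm,plane("side",*b,5))
E
```

```text
scene red [([226, 175, 10, 17, 88], [230.9, 183.9]), ([179, 185, 17, 26, 226], [187.8, 198.6])]
blue [([285, 171, 28, 20, 237], [302.2, 181.7]), ([314, 239, 55, 34, 1102], [343.0, 256.3])]
[ 0.43698178  0.46326735 -0.77099305]
side red [([299, 131, 14, 4, 31], [305.4, 132.7]), ([284, 155, 11, 8, 37], [288.2, 157.7]), ([288, 155, 24, 12, 145], [300.9, 160.6]), ([216, 175, 21, 3, 28], [227.4, 175.9]), ([192, 271, 23, 37, 454], [204.0, 289.0]), ([226, 384, 74, 42, 1066], [264.1, 402.6])]
blue [([326, 234, 29, 25, 595], [340.3, 245.9])]
[ 0.84378248 -0.33054374 -0.42281434]
rod [490.58858504 336.8392969   78.04180026] 4.189450129530276 [491.34612404 337.53904936  80.        ] [483.76734209 336.30299627  80.        ]
hous [608.55351765  84.31806839  65.45264751] 2.215686877077899 [608.09540123  83.94137537  68.        ] [601.54901913  86.44683591  68.        ]
small [581.08231455 339.63799141  48.4164329 ] 1.1937021655045554 [575.50620512 330.26467894  60.        ] [558.92241274 341.22291     60.        ]
purple [625.91587186 189.74914035  75.25300135] 0.9388533055854587 [622.62741121 185.99653127  80.        ] [616.89443895 192.59487263  80.        ]
reeltop [687.5959082  278.86840442  32.09461089] 2.4499287155008354 [686.14555955 277.20536198  36.        ] [677.46266262 279.64012047  36.        ]
mouse [454.36196827 201.05734466   5.        ]
chip [1030.65286029  289.54931458    5.        ]
stick? [629.49885281 -57.61907675   5.        ]
monfoot [329.37750574   2.50542446   5.        ]
brush [275.37214095 318.15665292   5.        ]
```

```bash
cat >> h.py <<'E'
def goto(p,yaw=None):
    """tool-frame delta & z-turn from the measured pose; yaw = world angle (deg) of tool x (tool down)"""
    s=get_state(); Q=R.from_rotvec(s['ee_rot']); d=Q.inv().apply(np.array(p)-s['eef_pos'])
    x=Q.apply([1,0,0]); y=np.degrees(np.arctan2(x[1],x[0]))
    t=0 if yaw is None else -((yaw-y+180)%360-180)
    print("delta",d.round(2),"tool-x yaw",y.round(2),"turn z",round(t,2),"tilt z",Q.apply([0,0,1]).round(4))
E
python3 - <<'E'
from h import *
print(calibration('wrist'),get_state()['eef_pos'])
goto([490,337,230],0)
goto([500,300,260])
for nm,a,b in (("TR",(575,350),(605,35)),("BL",(22,240),(407,390)),("TL",(0,192),(437,50))): print(nm,*tri(ray("scene",*a),ray("side",*b)))
cv2.imwrite("pics/w0.png",camera("wrist")[:,:,::-1])
E
```

```text
{'fx': 371.64829954431775, 'fy': 371.64829954431775, 'cx': 314.1233827296385, 'cy': 239.1292987551495, 'origin': array([233.74382212, 609.08517863, 372.84683778]), 'orientation': array([2.47465549, 1.51947494, 0.20282096])} [294.06792242 579.14348142 230.31897899]
delta [-284.32 -127.22    0.56] tool-x yaw 153.08 turn z 153.08 tilt z [-7.0e-04 -1.6e-03 -1.0e+00]
delta [-309.99 -155.74  -29.39] tool-x yaw 153.08 turn z 0 tilt z [-7.0e-04 -1.6e-03 -1.0e+00]
TR [ 476.1513899  -279.28606326  406.51646648] 4.588306262289267
BL [184.6052069  253.98513649 195.40826216] 129.58290525058163
TL [233.22878615 163.93932889 406.83634574] 5.160042271713939
```

View pics/w0.png

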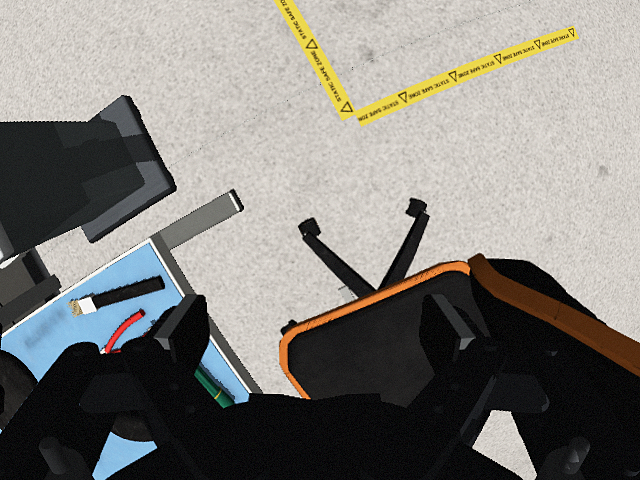

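The wrist view looks along tool +x and shows the bench corner, brush and pliers at the lower left. Nothing useful shows yet, so I'll move over near the rod.

```bash
python3 - <<'E'
from h import *
goto([545,300,300])
E
```

```text
delta [-350.08 -135.47  -69.27] tool-x yaw 153.08 turn z 0 tilt z [-5.0e-04 -1.3e-03 -1.0e+00]
```

```bash
python3 -m handwheel '{"hand":[1,1,1,1,1,1],"delta_pos":[[-35,-13,-15],[-70,-27,-30],[-105,-40,-45],[-140,-54,-60],[-175,-68,-70],[-210,-81,-70]],"turn":[[0,0,0],[0,0,0],[0,0,0],[0,0,0],[0,0,0],[0,0,0]]}'; python3 -m handwheel '{"hand":[1,1,1,1,1,1],"delta_pos":[[-35,-13,0],[-70,-27,0],[-105,-40,0],[-140,-54,0],[-140,-54,0],[-140,-54,0]],"turn":[[0,0,0],[0,0,0],[0,0,0],[0,0,0],[0,0,0],[0,0,0]]}'
python3 - <<'E'
from h import *
c=calibration('wrist');np.save('w1.npy',np.r_[c['origin'],c['orientation']])
cv2.imwrite("pics/w1.png",camera("wrist")[:,:,::-1])
s=get_state();print(s['t'],s['joints'].round(3),s['eef_pos'])
E
```

```text
t: 0.65
eef_pos: [446.6, 411.3, 304.2]
ee_rot: [0.731, 3.053, 0.006]
ft_force: [1.2, 1.2, 0.9]
gripper_width: 86.1
grip_force: 0.0
t: 1.15
eef_pos: [547.1, 297.3, 300.9]
ee_rot: [0.741, 3.053, -0.002]
ft_force: [-0.1, 1.4, 0.1]
gripper_width: 85.5
grip_force: 0.0
1.2 [-0.666  0.238  0.148  1.42  -0.035  1.486  0.58 ] [545.55174061 299.94090388 300.87939658]
```

View pics/w1.png

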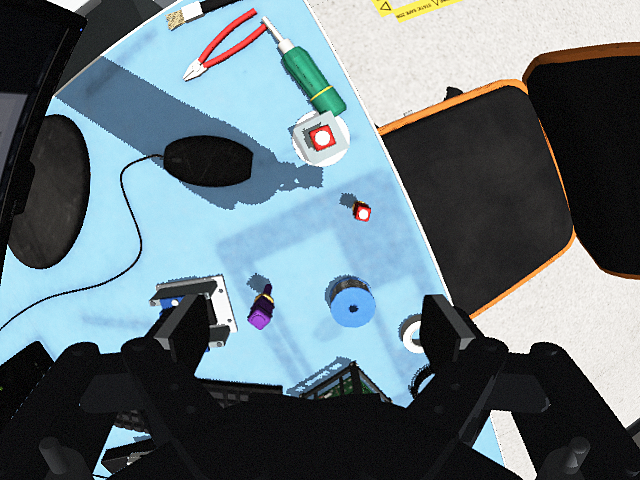

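The wrist view shows the rod on its stand at (322,138), the decoys at (362,212) and (262,318), and the reel at (352,303). The jig is partly hidden at (190,300).

```bash
python3 - <<'E'
from h import *
w=np.load('w1.npy');c=calibration('wrist');c=dict(c,origin=w[:3],orientation=w[3:])
im=cv2.imread("pics/w1.png")
a=cv2.resize(im[95:185,275:365],None,fx=5,fy=5,interpolation=cv2.INTER_CUBIC)
b=cv2.resize(im[265:355,145:235],None,fx=5,fy=5,interpolation=cv2.INTER_CUBIC)
# rectify crop a to the plane z=101 would need grid; just show
cv2.imwrite("pics/c1.png",np.hstack([a[:,:400],b[:,:400]]))
print(plane('wrist',322,138,101,c),plane('wrist',362,212,80,c),plane('wrist',352,303,36,c))
E
```

```text
[489.18416383 333.78484818 101.        ] [572.80391145 336.48034619  80.        ] [678.97768468 279.27971808  36.        ]
```

View pics/c1.png

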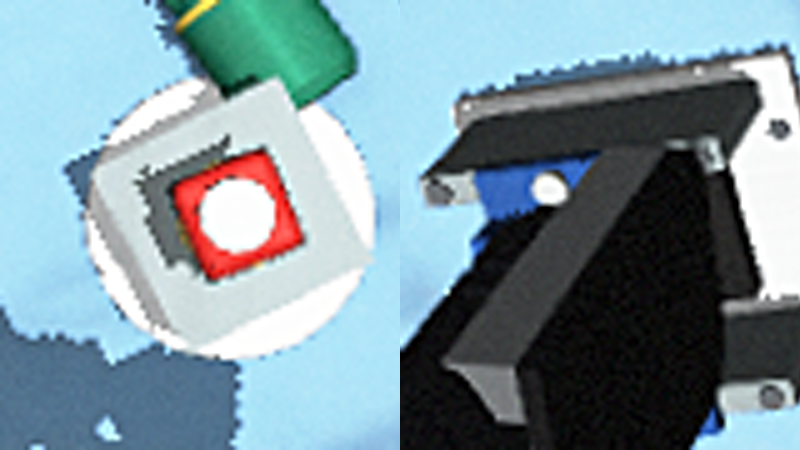

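The left crop shows the handle top with corners at (172,190), (270,152), (304,242) and (212,282), and the stand top rotated a few degrees relative to it. The jig on the right is mostly hidden behind a finger.

```bash
python3 - <<'E'
from h import *
w=np.load('w1.npy');c=calibration('wrist');c=dict(c,origin=w[:3],orientation=w[3:])
def poly(P,z):
    q=np.array([plane('wrist',275+x/5-.4,95+y/5-.4,z,c)[:2] for x,y in P]); e=np.roll(q,-1,0)-q
    print(q.mean(0).round(1),np.linalg.norm(e,axis=1).round(1),(np.degrees(np.arctan2(e[:,1],e[:,0]))%90).round(1)); return q.mean(0)
h=poly([(172,190),(270,152),(304,242),(212,282)],101)
poly([(92,178),(278,80),(375,258),(180,348)],53)
b=lambda x,y:plane('wrist',145+x-.4,265+y-.4,12,c)
e=b((755-400)/5,78/5); 
p,q=b((455-400)/5,105/5),b((785-400)/5,52/5); print("jig edge",p,q,np.degrees(np.arctan2(*(q-p)[1::-1])))
goto([*h,200],153)
E
```

```text
[489.3 334.2] [19.1 17.7 18.4 18.5] [84.3 83.4 86.7 86. ]
[488.7 333.8] [43.7 42.4 45.  40.2] [ 0.9  1.4 88.  89.6]
jig edge [552.65897015  53.5451987   12.        ] [580.75914294 146.1776587   12.        ] 73.12476026769177
delta [ 65.63   5.02 100.93] tool-x yaw 152.96 turn z -0.04 tilt z [-9.e-04 -0.e+00 -1.e+00]
```

```bash
python3 -m handwheel '{"hand":[1,1,1,1,1,1],"delta_pos":[[16,1,25],[33,2.5,50],[50,4,75],[65.6,5,101],[65.6,5,101],[65.6,5,101]],"turn":[[0,0,-6],[0,0,-12],[0,0,-18],[0,0,-22],[0,0,-22],[0,0,-22]]}'; python3 - <<'E'
from h import *
goto([489.3,334.2,66],175)
c=calibration('wrist');im=camera('wrist');cv2.imwrite("pics/s2.png",camera('scene')[:,:,::-1])
B=[b for b in blobs(im,(0,150,60),(6,255,255)) ];print(B)
for s,q in B: print(q,plane('wrist',*q,101,c))
cv2.imwrite("pics/w2.png",im[:,:,::-1]); print(get_state()['joints'].round(3))
E
```

```text
t: 1.7
eef_pos: [486.8, 336.3, 199.4]
ee_rot: [-0.131, -3.136, 0.002]
ft_force: [1.0, -0.2, 0.3]
gripper_width: 85.8
grip_force: 0.0
delta [ -2.92  -1.65 133.41] tool-x yaw 175.22 turn z 0.22 tilt z [-0.0024 -0.0013 -1.    ]
[([207, 22, 99, 52, 1676], [255.8, 50.8]), ([300, 221, 26, 5, 116], [312.7, 223.1]), ([299, 228, 29, 29, 482], [312.9, 240.4]), ([316, 314, 19, 14, 105], [324.9, 319.5]), ([315, 322, 21, 21, 155], [324.9, 331.3])]
[255.8, 50.8] [356.68038558 308.30948329 101.        ]
[312.7, 223.1] [474.21976234 335.28713282 101.        ]
[312.9, 240.4] [486.12778951 334.41466562 101.        ]
[324.9, 319.5] [546.32450181 338.06832744 101.        ]
[324.9, 331.3] [556.23149648 337.35715564 101.        ]
[-0.703  0.214  0.068  1.643 -0.014  1.282  0.85 ]
```

View pics/s2.png

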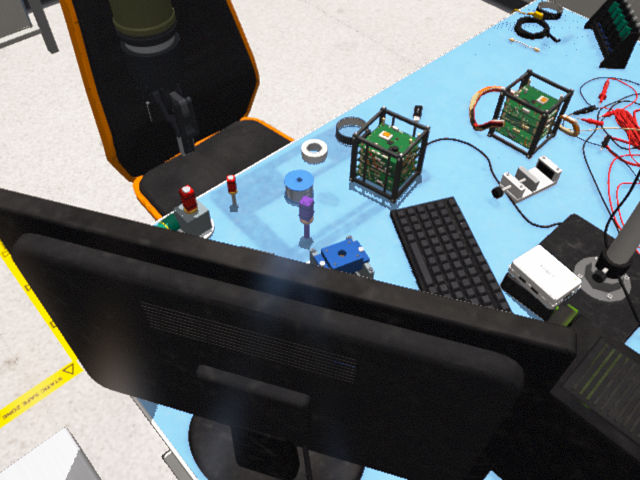

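The scene view shows the gripper above the rod at (180,120), with the forearm well above the monitor. The wrist measurement agrees on the rod at about (488,334), so I'll descend and grip.

```bash
python3 -m handwheel '{"hand":[1,1,1,1,1,1,1],"delta_pos":[[0,0,25],[0,0,55],[0,0,85],[0,0,110],[0,0,125],[0,0,134],[0,0,134]],"turn":[[0,0,0],[0,0,0],[0,0,0],[0,0,0],[0,0,0],[0,0,0],[0,0,0]]}'; python3 -c "
from h import *
goto([488.8,334.2,66],175)"
```

```text
t: 2.38
eef_pos: [489.9, 334.2, 65.9]
ee_rot: [-0.138, -3.138, 0.001]
ft_force: [0.2, -0.8, -0.5]
gripper_width: 85.6
grip_force: 0.0
delta [ 1.06 -0.1  -0.11] tool-x yaw 174.97 turn z -0.03 tilt z [-2.e-04 -9.e-04 -1.e+00]
```

```bash
python3 -m handwheel '{"hand":[0.4,0.1,0,0,0,0,0,0],"delta_pos":[[0,0,0],[0,0,0],[0,0,0],[0,0,0],[0,0,0],[0,0,0],[0,0,0],[0,0,0]],"turn":[[0,0,0],[0,0,0],[0,0,0],[0,0,0],[0,0,0],[0,0,0],[0,0,0],[0,0,0]]}' 80;  python3 -m handwheel '{"hand":[0,0],"delta_pos":[[0,0,0],[0,0,0]],"turn":[[0,0,0],[0,0,0]]}'
```

```text
t: 3.05
eef_pos: [489.6, 335.3, 67.3]
ee_rot: [0.135, 3.137, 0.002]
ft_force: [-1.0, -0.7, 5.4]
gripper_width: 18.6
grip_force: 78.5
t: 3.22
eef_pos: [489.6, 335.3, 67.3]
ee_rot: [0.135, 3.138, 0.002]
ft_force: [-0.1, 0.4, 5.0]
gripper_width: 19.2
grip_force: 78.5
```

```bash
python3 -m handwheel '{"hand":[0,0,0,0,0,0,0],"delta_pos":[[0,0,-8],[0,0,-25],[0,0,-50],[0,0,-80],[0,0,-110],[0,0,-133],[0,0,-133]],"turn":[[0,0,0],[0,0,0],[0,0,0],[0,0,0],[0,0,0],[0,0,0],[0,0,0]]}';  python3 -m handwheel '{"hand":[0,0,0,0,0,0,0,0],"delta_pos":[[-15,-20,0],[-38,-52,0],[-61,-84,0],[-84,-116,0],[-107,-148,0],[-130,-180,0],[-150,-207,0],[-165,-228,0]],"turn":[[0,0,0],[0,0,0],[0,0,0],[0,0,0],[0,0,0],[0,0,0],[0,0,0],[0,0,0]]}';python3 -m handwheel '{"hand":[0,0,0],"delta_pos":[[-6,-8,0],[-6,-8,0],[-6,-8,0]],"turn":[[0,0,0],[0,0,0],[0,0,0]]}'
python3 - <<'E'
from h import *
s=get_state();print(s['joints'].round(3),s['eef_pos'])
c=calibration('wrist');np.save('w3.npy',np.r_[c['origin'],c['orientation'],s['eef_pos'],s['ee_rot']])
cv2.imwrite("pics/w3.png",camera("wrist")[:,:,::-1]);cv2.imwrite("pics/s3.png",camera("scene")[:,:,::-1])
E
```

```text
t: 3.8
eef_pos: [491.2, 336.5, 205.2]
ee_rot: [0.135, 3.132, 0.009]
ft_force: [0.4, 0.5, -0.6]
gripper_width: 18.9
grip_force: 78.6
t: 4.47
eef_pos: [634.4, 89.3, 198.0]
ee_rot: [-0.14, -3.137, 0.003]
ft_force: [-1.0, -0.0, -0.8]
gripper_width: 19.0
grip_force: 78.5
t: 4.72
eef_pos: [638.3, 85.8, 198.3]
ee_rot: [-0.135, -3.136, -0.001]
ft_force: [-0.1, 0.1, -0.8]
gripper_width: 19.1
grip_force: 78.5
[-0.364  0.327  0.239  1.52  -0.08   1.306  1.369] [638.33515921  85.84501299 198.26322965]
```

View pics/w3.png

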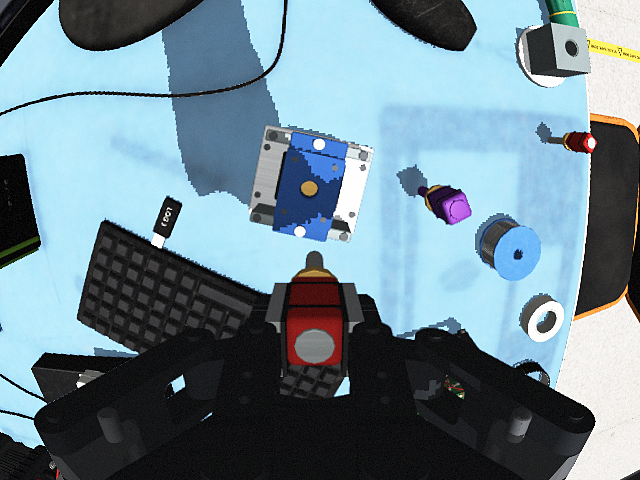

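The wrist view shows the rod held straight with its tip at about (314,260). The bore with the brass insert is at (309,188), the empty stand bore at (571,47), and the memory stick at (168,218).

```bash
python3 - <<'E'
from h import *
w=np.load('w3.npy');c=calibration('wrist');c=dict(c,origin=w[:3],orientation=w[3:6])
im=cv2.imread("pics/w3.png")
a=cv2.resize(im[165:210,289:329],None,fx=10,fy=10,interpolation=cv2.INTER_CUBIC)
b=cv2.resize(im[25:70,551:591],None,fx=10,fy=10,interpolation=cv2.INTER_CUBIC)
cv2.imwrite("pics/c3.png",np.hstack([a,b]))
print("bore",plane('wrist',309,188,68,c),"mouth",plane('wrist',571,47,53,c),"tip",plane('wrist',314,262,w[8]-60.3,c),"eef",w[6:9])
E
```

```text
bore [606.15211651  83.95357189  68.        ] mouth [488.53164194 333.2983428   53.        ] tip [640.03375627  84.7599713  137.96322965] eef [638.33515921  85.84501299 198.26322965]
```

View pics/c3.png

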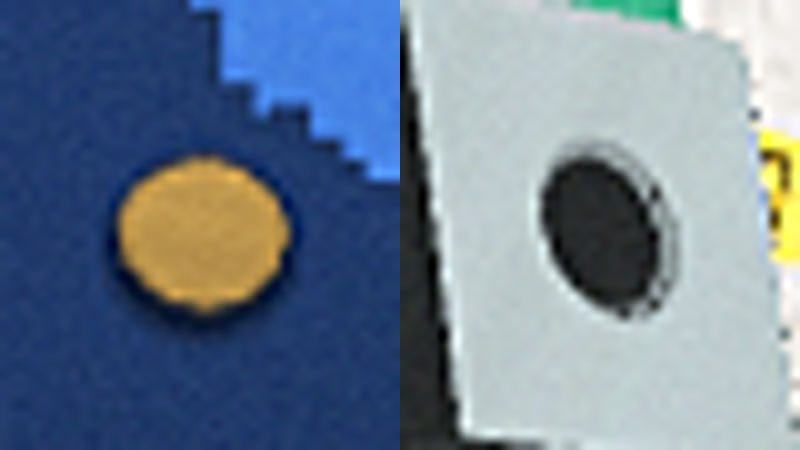

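The left crop shows the bore rim centred at about (204,240), i.e. full-image (309.0,188.5). The right crop shows the stand mouth at full-image (571.5,47.5). Next I'll hover low beside the bore for a relative look.

```bash
python3 -m handwheel '{"hand":[0,0,0,0,0,0],"delta_pos":[[5,-1,15],[10,-2,35],[16,-3,50],[16,-3,58],[16,-3,58],[16,-3,58]],"turn":[[0,0,0],[0,0,0],[0,0,0],[0,0,0],[0,0,0],[0,0,0]]}'
python3 - <<'E'
from h import *
s=get_state();print(s['joints'].round(3),s['eef_pos'])
c=calibration('wrist');np.save('w4.npy',np.r_[c['origin'],c['orientation'],s['eef_pos'],s['ee_rot']])
im=camera("wrist");cv2.imwrite("pics/w4.png",im[:,:,::-1])
cv2.imwrite("pics/c4.png",cv2.resize(im[190:290,260:370,::-1],None,fx=6,fy=6,interpolation=cv2.INTER_CUBIC)[:600,:660])
E
```

```text
t: 5.32
eef_pos: [622.9, 85.0, 141.6]
ee_rot: [0.132, 3.139, 0.001]
ft_force: [0.5, -0.9, -0.5]
gripper_width: 19.0
grip_force: 78.5
[-0.367  0.333  0.233  1.629 -0.082  1.189  1.371] [622.93724394  85.00332705 141.58609073]
```

View pics/c4.png

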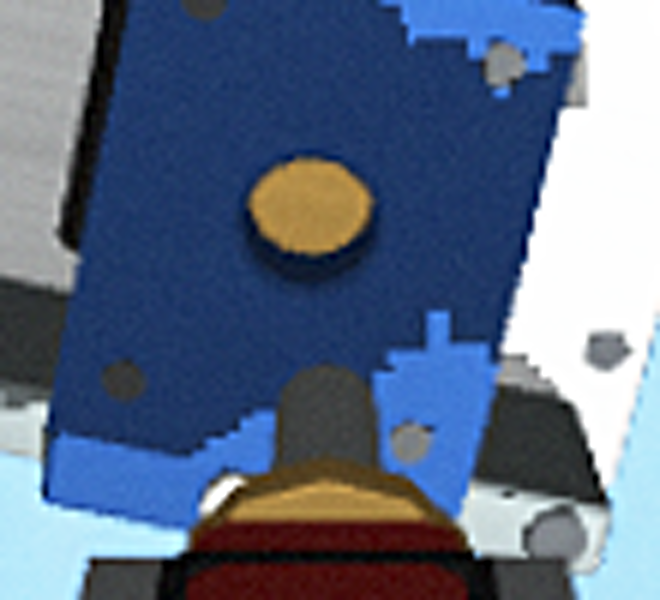

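The crop shows the bore rim centred at (311,218), full-image (311.4,226.0). The tip's camera-side edge is at (328,363), full-image (314.3,250.1), and the shank is 10 mm wide and upright.

```bash
python3 - <<'E'
from h import *
w=np.load('w4.npy');c=calibration('wrist');c=dict(c,origin=w[:3],orientation=w[3:6])
zt=w[8]-60.3
b=plane('wrist',311.4,226.0,68,c)
e=plane('wrist',314.3,250.1,zt,c); d=(e-c['origin'])[:2]; d/=np.linalg.norm(d)
t=e[:2]+4.7*d
print("bore",b,"tip",t,zt,"eef",w[6:9], "cam",c['origin'])
s=get_state();D=R.from_rotvec(s['ee_rot']).inv().apply([*(b[:2]-t),0]);print("tool delta",D.round(2))
w=np.load('w3.npy');c=dict(c,origin=w[:3],orientation=w[3:6])
m=plane('wrist',571.5,47.5,53,c);print("mouth",m)
E
```

```text
bore [606.5755249   83.85422764  68.        ] tip [622.33939529  84.27135438] 81.28609073064486 eef [622.93724394  85.00332705 141.58609073] cam [555.42129904  89.7966311  284.12583424]
tool delta [15.67 -1.74 -0.03]
mouth [488.9433278  333.86654012  53.        ]
```

```bash
python3 -m handwheel '{"hand":[0,0,0,0,0,0],"delta_pos":[[8,-1,0],[15.7,-1.7,3],[15.7,-1.7,8],[15.7,-1.7,11],[15.7,-1.7,11],[15.7,-1.7,11]],"turn":[[0,0,0],[0,0,0],[0,0,0],[0,0,0],[0,0,0],[0,0,0]]}';python3 -m handwheel '{"hand":[0,0,0,0],"delta_pos":[[0,0,1],[0,0,2],[0,0,3.5],[0,0,4]],"turn":[[0,0,0],[0,0,0],[0,0,0],[0,0,0]]}'; python3 -m handwheel '{"hand":[0,0],"delta_pos":[[0,0,0.5],[0,0,1]],"turn":[[0,0,0],[0,0,0]]}'
```

```text
t: 5.87
eef_pos: [607.1, 83.1, 130.1]
ee_rot: [-0.135, -3.138, 0.0]
ft_force: [-0.2, -0.4, -1.3]
gripper_width: 19.1
grip_force: 78.5
t: 6.2
eef_pos: [607.2, 83.2, 126.1]
ee_rot: [-0.135, -3.139, -0.0]
ft_force: [-0.2, 0.5, -1.4]
gripper_width: 18.9
grip_force: 78.5
t: 6.37
eef_pos: [607.2, 83.2, 125.3]
ee_rot: [0.135, 3.139, 0.0]
ft_force: [0.2, 0.2, -0.9]
gripper_width: 18.7
grip_force: 78.5
```

```bash
python3 -m handwheel '{"hand":[0,0,0,0],"delta_pos":[[0,0.7,1],[0,0.7,2],[0,0.7,3],[0,0.7,4]],"turn":[[0,0,0],[0,0,0],[0,0,0],[0,0,0]]}'; python3 -m handwheel '{"hand":[0,0,0,0],"delta_pos":[[0,0,1],[0,0,2],[0,0,3],[0,0,4]],"turn":[[0,0,0],[0,0,0],[0,0,0],[0,0,0]]}'
```

```text
t: 6.7
eef_pos: [607.2, 83.9, 121.2]
ee_rot: [0.135, 3.139, 0.0]
ft_force: [-1.1, -0.2, -1.1]
gripper_width: 19.0
grip_force: 78.5
t: 7.03
eef_pos: [607.3, 83.9, 117.3]
ee_rot: [0.135, 3.139, 0.0]
ft_force: [-0.2, -0.5, -0.6]
gripper_width: 18.7
grip_force: 78.5
```

```bash
python3 -m handwheel '{"hand":[0,0,0,0,0,0],"delta_pos":[[0,0,1],[0,0,2],[0,0,3],[0,0,4],[0,0,5],[0,0,6]],"turn":[[0,0,0],[0,0,0],[0,0,0],[0,0,0],[0,0,0],[0,0,0]]}'; python3 -m handwheel '{"hand":[0,0,0],"delta_pos":[[0,0,1],[0,0,2],[0,0,3]],"turn":[[0,0,0],[0,0,0],[0,0,0]]}'
```

```text
t: 7.53
eef_pos: [607.5, 83.9, 112.4]
ee_rot: [0.135, 3.138, 0.001]
ft_force: [-2.7, -0.5, 4.6]
gripper_width: 19.2
grip_force: 79.6
t: 7.78
eef_pos: [607.5, 83.9, 109.8]
ee_rot: [0.135, 3.138, 0.001]
ft_force: [-2.1, -0.1, 6.4]
gripper_width: 18.9
grip_force: 79.6
```

```bash
python3 -m handwheel '{"hand":[0,0,0,0,0,0,0,0],"delta_pos":[[0,0,1],[0,0,2],[0,0,3],[0,0,4],[0,0,5],[0,0,6],[0,0,7],[0,0,8]],"turn":[[0,0,0],[0,0,0],[0,0,0],[0,0,0],[0,0,0],[0,0,0],[0,0,0],[0,0,0]]}'; python3 -m handwheel '{"hand":[0,0,0,0],"delta_pos":[[0,0,1],[0,0,2],[0,0,3],[0,0,4]],"turn":[[0,0,0],[0,0,0],[0,0,0],[0,0,0]]}'
```

```text
t: 8.45
eef_pos: [607.6, 83.8, 101.8]
ee_rot: [0.135, 3.138, 0.001]
ft_force: [-2.5, -0.4, 6.3]
gripper_width: 19.0
grip_force: 79.6
t: 8.78
eef_pos: [607.6, 83.9, 97.8]
ee_rot: [0.135, 3.138, 0.001]
ft_force: [-2.5, -0.6, 7.5]
gripper_width: 19.0
grip_force: 79.6
```

Expected landing is near TCP z = 92, so smaller steps from here.

```bash
python3 -m handwheel '{"hand":[0,0,0],"delta_pos":[[0,0,1],[0,0,2],[0,0,3]],"turn":[[0,0,0],[0,0,0],[0,0,0]]}'; python3 -m handwheel '{"hand":[0,0],"delta_pos":[[0,0,0.7],[0,0,1.4]],"turn":[[0,0,0],[0,0,0]]}'
```

```text
t: 9.03
eef_pos: [607.5, 83.9, 94.8]
ee_rot: [0.135, 3.138, 0.001]
ft_force: [-2.0, -0.7, 6.7]
gripper_width: 19.1
grip_force: 79.6
t: 9.2
eef_pos: [607.5, 83.9, 93.3]
ee_rot: [0.135, 3.138, 0.001]
ft_force: [-1.8, 0.3, 6.0]
gripper_width: 18.7
grip_force: 79.6
```

```bash
python3 -m handwheel '{"hand":[0,0],"delta_pos":[[0,0,0.7],[0,0,1.2]],"turn":[[0,0,0],[0,0,0]]}'
```

```text
t: 9.37
eef_pos: [607.6, 83.9, 92.2]
ee_rot: [0.135, 3.138, 0.001]
ft_force: [-3.8, -0.2, 9.2]
gripper_width: 18.9
grip_force: 80.0
```

```bash
python3 -m handwheel '{"hand":[0,0],"delta_pos":[[0,0,0.5],[0,0,1]],"turn":[[0,0,0],[0,0,0]]}'
```

```text
t: 9.53
eef_pos: [607.8, 83.9, 92.1]
ee_rot: [0.135, 3.138, 0.001]
ft_force: [-4.3, -1.5, 13.5]
gripper_width: 18.9
grip_force: 80.6
```

Landed: TCP stopped at 92.1, as predicted, with 13.5 N. Withdrawing now.

```bash
python3 -m handwheel '{"hand":[0,0,0,0,0,0,0,0],"delta_pos":[[0,0,-6],[0,0,-18],[0,0,-34],[0,0,-52],[0,0,-75],[0,0,-100],[0,0,-110],[0,0,-110]],"turn":[[0,0,0],[0,0,0],[0,0,0],[0,0,0],[0,0,0],[0,0,0],[0,0,0],[0,0,0]]}';python3 -m handwheel '{"hand":[0,0],"delta_pos":[[0,0,0],[0,0,0]],"turn":[[0,0,0],[0,0,0]]}'; python3 -c "
from h import *
goto([489.5,335,201],175)
c=calibration('wrist');im=camera('wrist');cv2.imwrite('pics/w5.png',im[:,:,::-1])
np.save('w5.npy',np.r_[c['origin'],c['orientation']])"
```

```text
t: 10.2
eef_pos: [609.2, 84.0, 203.3]
ee_rot: [0.135, 3.133, 0.003]
ft_force: [0.8, -0.8, -1.3]
gripper_width: 19.2
grip_force: 78.5
t: 10.37
eef_pos: [606.3, 83.8, 198.0]
ee_rot: [-0.134, -3.136, 0.001]
ft_force: [-0.4, -0.2, -2.2]
gripper_width: 19.1
grip_force: 78.5
delta [137.89 240.27  -2.8 ] tool-x yaw 175.09 turn z 0.09 tilt z [-2.5e-03 -5.0e-04 -1.0e+00]
```

```bash
python3 -m handwheel '{"hand":[0,0,0,0,0,0,0,0],"delta_pos":[[10,17,0],[29,50,0],[48,83,0],[67,116,0],[86,149,0],[105,182,0],[122,212,0],[133,232,0]],"turn":[[0,0,0],[0,0,0],[0,0,0],[0,0,0],[0,0,0],[0,0,0],[0,0,0],[0,0,0]]}';python3 -m handwheel '{"hand":[0,0,0,0,0,0,0],"delta_pos":[[5,8,5],[5,8,25],[5,8,45],[5,8,58],[5,8,63],[5,8,63],[5,8,63]],"turn":[[0,0,0],[0,0,0],[0,0,0],[0,0,0],[0,0,0],[0,0,0],[0,0,0]]}'
python3 - <<'E'
from h import *
goto([489.5,335,120],175)
s=get_state();c=calibration('wrist');print(s['eef_pos'],s['qd'].round(3).max());np.save('w6.npy',np.r_[c['origin'],c['orientation'],s['eef_pos']])
im=camera('wrist');cv2.imwrite('pics/w6.png',im[:,:,::-1])
cv2.imwrite("pics/c6.png",cv2.resize(im[190:290,260:370,::-1],None,fx=6,fy=6,interpolation=cv2.INTER_CUBIC))
E
```

```text
t: 11.08
eef_pos: [491.1, 330.3, 198.0]
ee_rot: [-0.127, -3.136, -0.0]
ft_force: [0.0, 0.6, -2.9]
gripper_width: 19.3
grip_force: 78.5
t: 11.67
eef_pos: [490.8, 334.3, 136.7]
ee_rot: [-0.136, -3.139, 0.0]
ft_force: [0.4, -0.2, 0.1]
gripper_width: 18.6
grip_force: 78.5
delta [ 1.33  0.64 16.74] tool-x yaw 175.02 turn z 0.02 tilt z [-0.e+00 -3.e-04 -1.e+00]
[490.76964367 334.2535429  136.74490924] 0.001
```

View pics/c6.png

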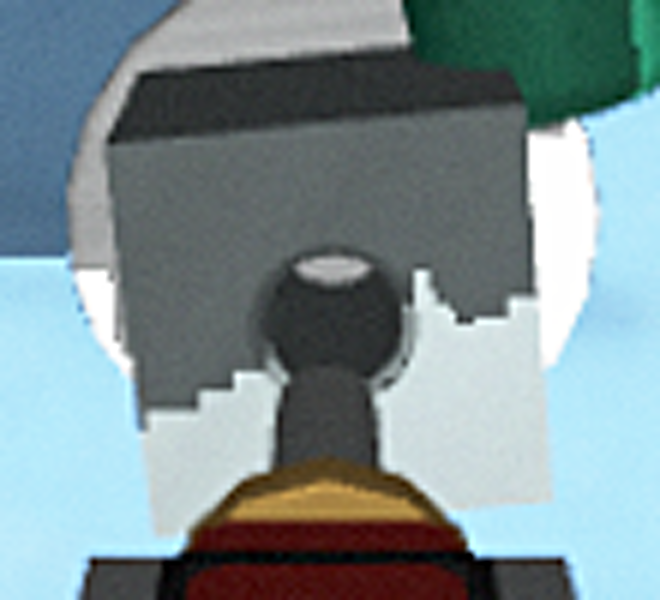

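The crop shows the stand mouth centred at (335,320), full-image (315.4,242.9), with the tip's near edge at (328,363), just in front of and above it.

```bash
python3 - <<'E'
from h import *
w=np.load('w6.npy');c=calibration('wrist');c=dict(c,origin=w[:3],orientation=w[3:6])
m=plane('wrist',315.4,242.9,53,c); e=plane('wrist',314.3,250.1,w[8]-60.3,c); d=(e-c['origin'])[:2]; d/=np.linalg.norm(d); t=e[:2]+4.7*d
print(m,t,R.from_rotvec(get_state()['ee_rot']).inv().apply([*(m[:2]-t),0]))
E
```

```text
[487.99003236 334.36725185  53.        ] [490.17801574 333.48078759] [ 2.25651671e+00  6.93699299e-01 -1.95443121e-03]
```

```bash
python3 -m handwheel '{"hand":[0,0,0,0,0,0,0,0],"delta_pos":[[2,0.7,8],[2,0.7,18],[2,0.7,22],[2,0.7,24],[2,0.7,26],[2,0.7,28],[2,0.7,30],[2,0.7,32]],"turn":[[0,0,0],[0,0,0],[0,0,0],[0,0,0],[0,0,0],[0,0,0],[0,0,0],[0,0,0]]}'
```

```text
t: 12.38
eef_pos: [488.6, 335.8, 104.8]
ee_rot: [0.135, 3.138, 0.001]
ft_force: [-0.4, -0.9, -0.9]
gripper_width: 18.8
grip_force: 78.5
```

Tip is inside the stand's bore with no force, so I'll lower until the collar seats.

```bash
python3 -m handwheel '{"hand":[0,0,0,0,0,0,0],"delta_pos":[[0,0,7],[0,0,15],[0,0,23],[0,0,30],[0,0,33],[0,0,35],[0,0,36]],"turn":[[0,0,0],[0,0,0],[0,0,0],[0,0,0],[0,0,0],[0,0,0],[0,0,0]]}'; python3 -m handwheel '{"hand":[0,0,0],"delta_pos":[[0,0,0.5],[0,0,1],[0,0,1.5]],"turn":[[0,0,0],[0,0,0],[0,0,0]]}'
```

```text
t: 12.97
eef_pos: [488.3, 335.6, 68.2]
ee_rot: [-0.135, -3.138, 0.001]
ft_force: [0.5, -0.1, -1.8]
gripper_width: 19.1
grip_force: 78.5
t: 13.22
eef_pos: [488.7, 335.9, 67.6]
ee_rot: [0.135, 3.138, 0.001]
ft_force: [1.0, -0.0, -0.5]
gripper_width: 18.8
grip_force: 78.5
```

```bash
python3 -m handwheel '{"hand":[0,0,0],"delta_pos":[[0,0,0.5],[0,0,1],[0,0,1]],"turn":[[0,0,0],[0,0,0],[0,0,0]]}'; python3 -m handwheel '{"hand":[0.15,0.3,0.5,0.7,1,1,1,1],"delta_pos":[[0,0,0],[0,0,0],[0,0,0],[0,0,0],[0,0,0],[0,0,0],[0,0,0],[0,0,0]],"turn":[[0,0,0],[0,0,0],[0,0,0],[0,0,0],[0,0,0],[0,0,0],[0,0,0],[0,0,0]]}'
```

```text
t: 13.47
eef_pos: [488.7, 335.9, 67.3]
ee_rot: [0.135, 3.138, 0.001]
ft_force: [-1.8, -1.7, 4.6]
gripper_width: 19.2
grip_force: 79.5
t: 14.13
eef_pos: [488.4, 335.7, 66.2]
ee_rot: [0.135, 3.139, -0.0]
ft_force: [-0.1, -0.4, -0.2]
gripper_width: 85.5
grip_force: 0.0
```

Collar seated at 67.3 (same as at the start) and the rod is released. Retreating and checking.

```bash
python3 -m handwheel '{"hand":[1,1,1,1,1,1,1,1],"delta_pos":[[0,0,-10],[0,0,-30],[0,0,-60],[0,0,-95],[-20,0,-125],[-40,0,-135],[-40,0,-135],[-40,0,-135]],"turn":[[0,0,0],[0,0,0],[0,0,0],[0,0,0],[0,0,0],[0,0,0],[0,0,0],[0,0,0]]}'
python3 - <<'E'
from h import *
c=calibration('wrist');im=camera('wrist');cv2.imwrite('pics/w7.png',im[:,:,::-1])
sc=camera('scene');cv2.imwrite('pics/s7.png',sc[:,:,::-1])
print([b for b in blobs(sc,(0,150,60),(6,255,255)) if b[0][0]<300])
o=cv2.imread('pics/scene0.png')[:,:,::-1]
print("diff rod",np.abs(sc[180:240,170:215].astype(int)-o[180:240,170:215]).mean(),"jig",np.abs(sc[230:285,305:375].astype(int)-o[230:285,305:375]).mean())
for s,q in blobs(im,(0,150,60),(6,255,255)): print(s,plane('wrist',s[0]+s[2]/2,s[1]+s[3]/2,101,c).round(1))
E
```

```text
t: 14.8
eef_pos: [529.4, 331.8, 202.6]
ee_rot: [0.138, 3.137, 0.002]
ft_force: [-0.3, -0.5, -0.0]
gripper_width: 85.1
grip_force: 0.0
[([226, 175, 10, 17, 89], [230.9, 184.0]), ([178, 188, 18, 23, 231], [187.2, 198.9])]
diff rod 12.26283950617284 jig 1.3336796536796536
[209, 0, 97, 31, 1181] [373.7 307.3 101. ]
[300, 164, 30, 29, 477] [488.  335.2 101. ]
[316, 267, 21, 13, 80] [554.9 337.5 101. ]
[316, 273, 22, 22, 171] [562.9 337.2 101. ]
```

```bash
python3 - <<'E'
import cv2,numpy as np
for f in ('scene0','s2','s7'):
    im=cv2.imread(f'pics/{f}.png'); h=cv2.cvtColor(im,cv2.COLOR_BGR2HSV)[180:216,174:210]
    print(f)
    for r in h[::2]: print(''.join('R' if (p[0]<7 or p[0]>172) and p[1]>120 and p[2]>60 else 'r' if (p[0]<7 or p[0]>172) and p[1]>100 else 'W' if p[2]>215 and p[1]<60 else 'y' if 12<p[0]<35 and p[1]>80 else '.' for p in r))
E
```

```text
scene0
....................................
....................................
.............RR.....................
..............rRR...................
.....RRRWWWWWWWWRRR.................
....RRRRWWWWWWWWRRRR...............W
.....RRRRRr..rRRRRRR............WWW.
......RRRRRRRRRRRRRRr.......WWWW....
.......rRRRRRRRRRrrrR....WWW........
.......RRRRRRrrrRRRRR.WWW...........
........RRRRRRRRRRRRR...............
.......rRRRRRRRRRRRRRR....W.........
.........RRRRRRRRRRRRr......W.......
..........RRRRRRRrrrRRR.......W.....
..........y.rrrrRRRR.yy.........W...
..........yyy.RR.yyyyyy.............
...........yyyyyyyyyy...............
....................................
s2
....................................
....................................
.............Rr.....................
..............rRR...................
......RrWWWWWWWWRRR.................
.....RRR..WWWWWWRRRR...............W
.....RRRRR....RRRRRR............WWW.
......RRRRRRRRRRRRRRr.......WWWW....
.......rRRRRRRRRRrrrR....WWW........
.......RRRRRRrrrRRRRR.WWW...........
........RRRRRRRRRRRRR...............
.......rRRRRRRRRR
[... 210 characters left out ...]
...............................
s7
....................................
....................................
....................................
..............RR....................
.....RRrWW......RR..................
....RRRR.......RRRR................W
....rRRRRrr..RRRRRRR............WWW.
......RRRRRRRRRRRRRR........WWWW....
......RRRRRRRRRRRrRRr....WWW........
......rRRRRRrrrRRRRRR..WW...........
.......RRRRRRRRRRRRRR...............
.......RRRRRRRRRRRRRRR..............
.........RRRRRRRRRRRRr..............
..........RRRRRRRrrRRRr.............
.........yyRrrrRRRR.yyy.............
.........yyyyRR.yyyyyyy.............
...........yyyyyyyyy................
....................................
```

The rod stands as it did at the start, within about a pixel. Handing in.

```bash
python3 -c "
from bench import *
print(hand_in())"
```

```text
the job is handed in; nothing more can be done
None
```

The job is handed in, with no verdict shown: the insert was felt landing on the pad (13.5 N at the wrist, at the expected depth), and the rod is back upright in its stand, collar down and released, at about 15 s on the robot's clock.

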